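# Close a denture flask evenly with its four nuts

### The arm

A 7-joint arm with a two-finger parallel gripper is mounted at the origin on a cart in front of the work surface, level with it; the furniture and walls round the work are solid. World frame = base frame: x ahead of the robot, y to its left, z up, the work surface at z = 0. Lengths are in m, angles in rad, forces in N, time in s.
With the tool pointing down it reaches from about 0.375 to 0.925 m from the base axis. Payload 3.1 kg.
Tool frame: the origin (TCP) lies between the finger pads; the fingertips stand 19 mm ahead of it and the grasp point (between the pads) is the TCP; z points along the fingers, y is the line along which they close (so a half turn about z gives the same grasp; the last joint's range is limited). The gripper opens to 85 mm and grips with 20 to 120 N. Pads are 22 mm wide; open, the fingers measure 114 mm over their backs; the gripper's body (76 mm by 85 mm) begins 54 mm behind the grasp point. The pads swing forward as they close: fully open they stand 13 mm farther back than shut.
Start: joints at [1.162, 0.383, 0.044, 1.598, -0.018, 1.161, -0.05], TCP at [0.199, -0.619, 0.25] pointing down, gripper open.
Joint ranges: [-2.61, 2.61], [-0.41, 2.15], [-1.48, 1.57], [0, 2.5], [-1.57, 4.71], [0.05, 1.97], [-2.85, 2.85]. Speed limits (rad/s): [2.79, 2.79, 3.14, 3.14, 3.14, 3.14, 3.14].

### API

Orientations are given as a unit quaternion [x, y, z, w].
In Python, from bench import move_ptp, movel, move_j, move_gripper, pause, inverse_kinematics, read_camera, camera_params, MotionError, sign_off, look_for, tip_of, read_time_s, read_qpos, read_joint_vel, read_effort, read_eef_pos, read_tcp_rot, read_ft_force, read_ft_torque, read_finger_gap, read_grasp_force gives the robot as it stands. Calls block until the motion is done:
- move_ptp(position, orientation): joint-space move of the TCP to a pose.
- movel(position, orientation=None, speed=0.15): straight line of the TCP; orientation=None keeps the orientation; speed is the mean speed in m/s.
- move_j(angles): joint-space move.
- move_gripper(opening, effort=None): finger opening in m; effort is the grip in N (None keeps the last); returns when the fingers have stopped.
- pause(seconds).
- inverse_kinematics(position, orientation): joint angles nearest the present ones, or None.
- read_camera(name): name is "scene" or "side" or "wrist"; returns the picture (420x560x3 uint8, red, green, blue); there is no depth.
- camera_params(name): a dict with "K" (3x3 intrinsics, pixels), "dist_coeffs" ([k1, k2, p1, p2, k3] as OpenCV has them; the pictures are not rectified), "camera_from_world" (4x4, takes a point from world to camera coordinates). Camera axes: x right, y down, z forward; pixel columns grow to the right and rows downward; lengths in m; the calibration is good to about 2 mm. A picture is of the moment at which its call begins: read the wrist's pose just before it. camera_params takes no time and is no camera call; for the wrist camera it gives the pose at the moment of the call.
A pose or a line that the arm cannot do raises MotionError and nothing moves.
- sign_off(): hands the job in; it is judged then, once.
Trained networks look in the newest picture that a camera, given by its name, has taken for a name from the list of things; names that differ only in an ending like _2 or _b are one class to them, and where a whole thing is asked for, a point or a joint stands for the part that bears it (a point fixed in the world has none). Each returns a list of dicts, best first, with "confidence" (0 to 1); they miss things now and then, are a little off and sometimes report something else, mostly with a low value. They report only what shows in the picture. A call takes as long as a camera call. They do not tell look-alikes from the thing itself.
- look_for(camera, name): "at" ([column, row] in pixels, amid what is visible of it).
- tip_of(camera, name): "at" ([column, row] in pixels: a listed point, or the origin of a listed thing).
Readings, each from a call of its own:
- read_time_s(): time.
- read_qpos(): joint angles.
- read_joint_vel(): joint speeds.
- read_effort(): joint torques, N m.
- read_eef_pos(): TCP position.
- read_tcp_rot(): TCP orientation.
- read_ft_force(): force on the tool from outside, world axes, zero at the start.
- read_ft_torque(): the same for the moment, N m.
- read_finger_gap(): finger opening in m.
- read_grasp_force(): force on a finger pad.
Only numpy, scipy, OpenCV 4.12 (cv2) and the standard library are available. Lean on these libraries where they do the work, as an engineer would, in place of code of your own. Each camera call takes 0.05 s, during which the arm holds its last target. There are 200 camera calls.

### The job

Close the denture flask: turn its four bar nuts clockwise, a little under half a turn each, until each is snug on its seat, one nut at a time and in cross order: finish one nut, then the one diagonally opposite, and only then turn the other two. Feel for the seat and stop at once when the nut gets firm, for overtightening cracks the cast inside. Leave the things standing around the flask where they are.

Things in the scene. Friction and masses are not known exactly. Their poses are not given: they have to be found in the camera images.
- flask: Round metal denture flask, 106 to 114 mm across, on a 130 mm square dark foot plate fixed to the work surface. Origin: centre of the foot plate's underside, z up. Rim of the lower half 40 mm above the origin. Four upright studs, 7.4 mm thick, stand at x = +-42, y = +-42 mm in its frame. Flask, lid and nuts together stand 82 mm high.
- lid: The flask's upper half: a plain metal plate 108 x 108 x 12 mm with rounded corners and a 40 mm round boss 3 mm high in the middle, held down by the four nuts. Origin: centre of its underside, z up; about 1.3 to 1.8 mm above the 40 mm rim at first, on the rim when it is home. Four spring pins under it push it up lightly, so it follows the nuts down; the studs keep it in place.
- nut_1_bar (a point): Centre of the grip bar of nut 1, at the left far (+x, +y) corner in the flask's frame. Bar of steel, 38 mm long along this point's x axis, 9 mm thick along y, 18 mm high; this point is 9 mm under its top, on the stud's axis, z up. All four nuts are alike; the notes at nuts 2, 3 and 4 hold for each. 1 and 3 lie diagonally across from each other, and so do 2 and 4.
- nut_2_bar (a point): Centre of the grip bar of nut 2, at the left near (-x, +y) corner in the flask's frame. Each nut turns about z on its fixed stud: clockwise seen from above tightens, 4 mm down a turn. It starts 1.3 to 1.8 mm (2.14 to 2.79 rad) above its seat; seated, this point is 71 mm above the flask's origin.
- nut_3_bar (a point): Centre of the grip bar of nut 3, at the right near (-x, -y) corner in the flask's frame. Running a nut down takes about 0.03 Nm. From the seat on the torque rises, as felt through a gripper, by about 0.8 Nm a radian: 0.1 to 0.2 Nm is snug, 0.2 mm past the seat (nut turned on 0.3 rad, above about 0.3 Nm) is overtightened.
- nut_4_bar (a point): Centre of the grip bar of nut 4, at the right far (+x, -y) corner in the flask's frame. Let go, a nut stays snug on its seat, or stays where it was left above it; it may be let go and gripped again. Opened to 45 mm, the fingers clear the bar and the neighbours at any angle.
- molar: White plaster molar tooth model on a square foot, 24 x 24 x 48 mm; a bystander standing loose near the flask. Origin: centre of its underside.
- incisor: White plaster incisor tooth model on a square foot, 24 x 24 x 52 mm; a bystander standing loose near the flask. Origin: centre of its underside.
- wax_block: White wax carving block, 22 x 46 x 22 mm; a bystander standing loose near the flask. Origin: centre of its underside.
- eraser: Eraser in a dark sleeve, 19 x 42 x 12 mm; a bystander standing loose near the flask. Origin: centre of its underside.
Mind the look-alikes: they are no part of the job. There is more than one size of the lid; the one meant has the size given above.

How it is judged:
By the outcome, as a careful person would: the job done as asked, in the order asked, and still so for the second after the job is handed in, with the robot touching nothing.
It also fails if it takes over 72 s, if anything falls off the work surface, if the arm or the gripper's body presses on something with over 40 N, if the wrist force passes 120 N, or if a joint passes its speed limit or range.

## Working session

There is one attempt and no reset: what is moved stays moved. The work goes in short steps, each a Python script; the robot and the scene stay as the last script left them, time stands still between calls to the robot, and variables do not carry over. Pictures are saved under pics/ and viewed, at most 10 in all, crops included, and the job is handed in when it is done.

```bash
ls; mkdir -p pics
python3 - <<'E'
from bench import *
import cv2,numpy as np
a=[]
for c in ["scene","side"]:
    im=read_camera(c); cv2.imwrite(f"pics/{c}0.png",im[:,:,::-1]); 
    for n in ["flask","lid","nut_1_bar"]:
        for f in (look_for,tip_of):
            print(c,n,f.__name__,[(np.round(d["at"]).tolist(),round(d["confidence"],2)) for d in f(c,n)])
    p=camera_params(c);print(np.round(p["K"],1).tolist(),p["dist_coeffs"],np.round(p["camera_from_world"],3).tolist())
print(read_time_s(),read_tcp_rot(),read_ft_torque(),read_ft_force())
E
```

```text
pics
scene flask call [([315.0, 226.0], 0.7)]
scene flask call [([311.0, 223.0], 0.65)]
scene lid call [([309.0, 204.0], 0.67), ([312.0, 326.0], 0.59)]
scene lid call [([235.0, 254.0], 0.9), ([308.0, 207.0], 0.84), ([309.0, 325.0], 0.77)]
scene nut_1_bar call [([293.0, 179.0], 0.69), ([279.0, 191.0], 0.59)]
scene nut_1_bar call [([283.0, 193.0], 0.63)]
[[524.4, 0.0, 283.2], [0.0, 524.4, 204.3], [0.0, 0.0, 1.0]] [0.05358229 0.         0.         0.         0.        ] [[-0.739, -0.674, 0.015, 0.269], [-0.443, 0.469, -0.764, 0.361], [0.508, -0.571, -0.645, 0.603], [0.0, 0.0, 0.0, 1.0]]
side flask call [([286.0, 220.0], 0.67)]
side flask call [([284.0, 224.0], 0.74)]
side lid call [([288.0, 207.0], 0.85), ([261.0, 258.0], 0.75), ([360.0, 267.0], 0.58)]
side lid call [([261.0, 257.0], 0.98), ([286.0, 205.0], 0.86), ([357.0, 267.0], 0.79), ([275.0, 189.0], 0.31)]
side nut_1_bar call [([268.0, 204.0], 0.64), ([304.0, 192.0], 0.5)]
side nut_1_bar call [([266.0, 202.0], 0.43)]
[[383.7, 0.0, 274.0], [0.0, 383.7, 212.2], [0.0, 0.0, 1.0]] [-0.02157327  0.          0.          0.          0.        ] [[-0.997, -0.069, -0.019, 0.508], [-0.016, 0.476, -0.879, 0.136], [0.07, -0.877, -0.476, 0.714], [0.0, 0.0, 0.0, 1.0]]
0.7 [9.87946358e-01 1.54796617e-01 2.82395523e-05 3.01993164e-05] [ 0.02532767 -0.0162239  -0.00229848] [ 0.12115712  0.48524772 -0.73711392]
```

View pictures.

Run:
```python
import cv2,numpy as np
a=cv2.imread("pics/scene0.png");b=cv2.imread("pics/side0.png")
cv2.imwrite("pics/both.png",np.hstack([cv2.resize(a[100:400,130:430],(400,400)),cv2.resize(b[100:400,130:430],(400,400))]))
```

```text
(no output)
```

View pics/scene0.png

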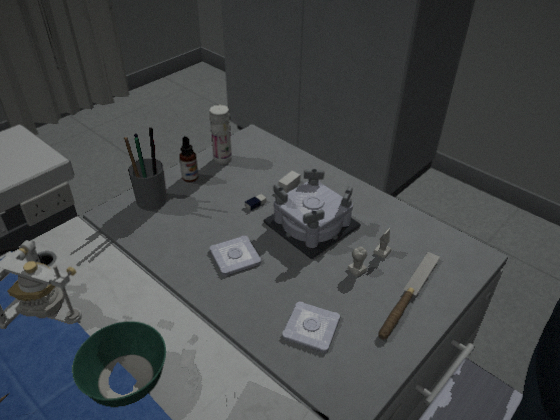

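View pics/both.png

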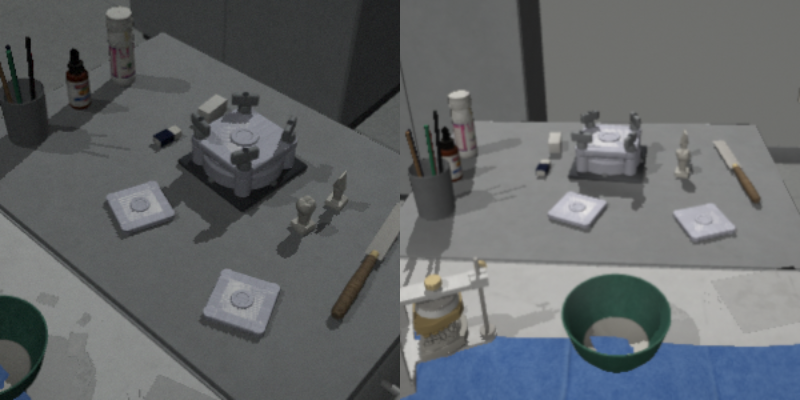

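Scene picture: the flask with its lid is at about (312,205). Two loose look-alike lids lie at (235,255) and (311,326). The wax block (289,182), eraser (256,202), molar (358,262) and incisor (383,243) stand around it, and a bottle (220,135) and a knife (410,295) are further off. The nuts to turn are the four bars on the flask, at about (313,176), (347,195), (313,216) and (280,192). Next I triangulate the boss and go look from above.

```bash
cat > h.py <<'E'
from bench import *
import cv2,numpy as np
from scipy.spatial.transform import Rotation as R
def ray(cam,uv,P=None):
    P=P or camera_params(cam); T=np.array(P["camera_from_world"])
    n=cv2.undistortPoints(np.array([[uv]],float),np.array(P["K"]),np.array(P["dist_coeffs"]))[0,0]
    return -T[:3,:3].T@T[:3,3], T[:3,:3].T@np.array([*n,1])
def at_z(cam,uv,z,P=None):
    o,d=ray(cam,uv,P); return o+d*(z-o[2])/d[2]
def down(yaw): # tool z down; tool x axis at angle yaw in world
    return (R.from_euler('z',yaw)*R.from_euler('x',np.pi)).as_quat()
E
python3 - <<'E'
from h import *
for c,uvs in (("scene",dict(boss=(313,203),wax=(289,182),molar=(358,262),inc=(383,243))),("side",dict(boss=(287,203)))):
    for k,u in uvs.items(): print(c,k,at_z(c,u,0.058 if k=="boss" else .02).round(4))
P=camera_params("wrist");T=np.array(P["camera_from_world"]);print(P["K"],P["dist_coeffs"])
tcp=np.eye(4);tcp[:3,:3]=R.from_quat(read_tcp_rot()).as_matrix();tcp[:3,3]=read_eef_pos()
print((T@tcp).round(3).tolist(), read_eef_pos())
b=at_z("scene",(313,203),.058)
for yaw in np.arange(-3,3.2,.5):
    for z in (.25,.35):
        q=inverse_kinematics([b[0],b[1],z],down(yaw)); print(round(yaw,2),z,None if q is None else np.round(q,2))
E
```

```text
scene boss [ 0.4901 -0.2161  0.058 ]
scene wax [ 0.5943 -0.2693  0.02  ]
scene molar [ 0.364  -0.1858  0.02  ]
scene inc [ 0.3592 -0.2527  0.02  ]
side boss [ 0.4921 -0.2075  0.058 ]
[[350.04996674   0.         278.90594455]
 [  0.         350.04996674 214.50516684]
 [  0.           0.           1.        ]] [-0.05066749  0.          0.          0.          0.        ]
[[0.0, 1.0, -0.0, 0.001], [-0.952, -0.0, -0.305, 0.036], [-0.305, 0.0, 0.952, 0.141], [0.0, 0.0, 0.0, 1.0]] [ 0.19881046 -0.61886408  0.25031983]
-3.0 0.25 [ 0.87  0.22 -0.59  1.85  0.14  1.11  1.94]
-3.0 0.35 [ 0.86  0.13 -0.56  1.72  0.07  1.31  1.99]
-2.5 0.25 [ 1.36  0.42 -1.23  1.83  0.43  1.19  2.2 ]
-2.5 0.35 [ 1.4   0.29 -1.24  1.71  0.28  1.35  2.33]
-2.0 0.25 [-0.76  0.49  1.4   1.91 -0.52  1.19 -2.74]
-2.0 0.35 [-0.89  0.4   1.54  1.79 -0.41  1.36 -2.83]
-1.5 0.25 [ 0.42  0.17 -0.09  1.87  0.02  1.1  -2.75]
-1.5 0.35 [ 0.47  0.1  -0.14  1.74  0.01  1.3  -2.75]
-1.0 0.25 [ 0.47  0.18 -0.15  1.87  0.03  1.1  -2.26]
-1.0 0.35 [ 0.51  0.1  -0.19  1.74  0.02  1.3  -2.25]
-0.5 0.25 [ 0.51  0.18 -0.19  1.87  0.04  1.1  -1.77]
-0.5 0.35 [ 0.54  0.1  -0.22  1.74  0.02  1.3  -1.75]
0.0 0.25 [ 0.55  0.18 -0.24  1.86  0.05  1.1  -1.27]
0.0 0.35 [ 0.57  0.1  -0.25  1.74  0.03  1.3  -1.26]
0.5 0.25 [ 0.59  0.18 -0.27  1.86  0.06  1.1  -0.78]
0.5 0.35 [ 0.59  0.11 -0.27  1.74  0.03  1.3  -0.76]
1.0 0.25 [ 0.65  0.19 -0.35  1.86  0.07  1.11 -0.29]
1.0 0.35 [ 0.65  0.11 -0.34  1.73  0.04  1.3  -0.26]
1.5 0.25 [ 0.72  0.2  -0.43  1.86  0.09  1.11  0.19]
1.5 0.35 [ 0.72  0.12 -0.41  1.73  0.05  1.31  0.23]
2.0 0.25 [ 0.77  0.2  -0.48  1.85  0.1   1.11  0.68]
2.0 0.35 [ 0.77  0.12 -0.46  1.73  0.06  1.31  0.72]
2.5 0.25 [ 0.79  0.21 -0.51  1.85  0.11  1.11  1.17]
2.5 0.35 [ 0.8   0.12 -0.5   1.73  0.06  1.31  1.22]
3.0 0.25 [ 0.85  0.21 -0.57  1.85  0.13  1.11  1.66]
3.0 0.35 [ 0.84  0.13 -0.55  1.72  0.07  1.31  1.71]
```

Run:
```python
from h import *
b=np.array([.491,-.212])
t=read_time_s()
for i,yaw in enumerate((0.5,2.0)):
    p=b+0.035*np.array([np.cos(yaw),np.sin(yaw)])
    move_ptp([*p,.29],down(yaw)); pause(.3)
    P=camera_params("wrist"); im=read_camera("wrist"); cv2.imwrite(f"pics/w{i}.png",im[:,:,::-1]); np.save(f"w{i}.npy",P,allow_pickle=True)
    for n,z in (("flask",0),("lid",.0415),("nut_1_bar",.0725)):
        r=tip_of("wrist",n); print(n,[(np.round(d["at"]).tolist(),round(d["confidence"],2),at_z("wrist",d["at"],z,P)[:2].round(4).tolist()) for d in r])
    print(read_time_s()-t,read_eef_pos(),read_ft_torque(),read_ft_force())
a=[cv2.imread(f"pics/w{i}.png") for i in (0,1)]
```

```text
flask []
lid [([288.0, 210.0], 0.85, [0.4946, -0.2211]), ([110.0, 238.0], 0.75, [0.366, -0.0577]), ([190.0, 107.0], 0.59, [0.5431, -0.0803])]
nut_1_bar [([277.0, 163.0], 0.7, [0.5389, -0.1839]), ([289.0, 212.0], 0.47, [0.5009, -0.2176])]
2.4333 [ 0.52169351 -0.19526549  0.28994943] [ 0.06164321 -0.00128286 -0.01781864] [ 0.38705375 -0.02031408  0.3637361 ]
flask []
lid [([277.0, 221.0], 0.77, [0.4937, -0.2244]), ([369.0, 105.0], 0.73, [0.527, -0.0723]), ([222.0, 5.0], 0.7, [0.3565, -0.0486])]
nut_1_bar [([336.0, 215.0], 0.63, [0.5419, -0.1844]), ([163.0, 186.0], 0.56, [0.3708, -0.2292]), ([372.0, 224.0], 0.17, [0.5802, -0.1778])]
4.2833 [ 0.47647813 -0.18018335  0.29000207] [ 0.01926077 -0.02450287 -0.00773869] [-0.1096561   0.12764628 -0.25661409]
```

View pics/w0.png

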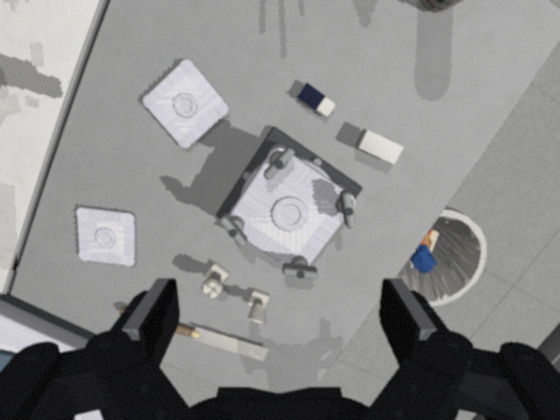

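View pics/w1.png

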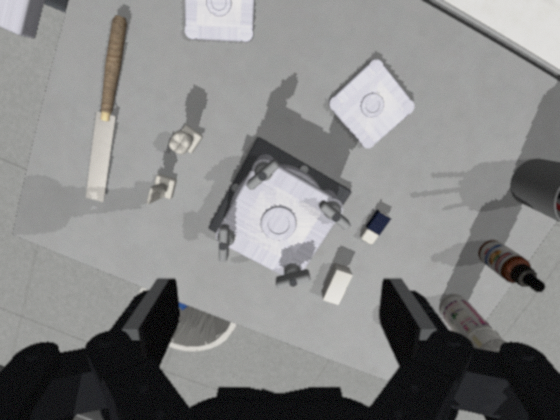

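w0 shows the flask at (288,213), with nuts at about (281,163) for 1, (235,232) for 2, (300,269) for 3 and (348,208) for 4. The look-alike lids are at (185,103) and (105,237). The molar, incisor, wax block and eraser are all clear of the flask. w1 agrees, with the boss at (277,222). Next I take closer views for the bar angles.

Run:
```python
from h import *
b=np.array([.494,-.2228])
crops=[]
for i,yaw in ((2,2.27),(3,0.7)):
    p=b+0.03*np.array([np.cos(yaw),np.sin(yaw)])
    move_ptp([*p,.17],down(yaw)); pause(.3)
    P=camera_params("wrist"); im=read_camera("wrist"); cv2.imwrite(f"pics/w{i}.png",im[:,:,::-1]); np.save(f"w{i}.npy",P,allow_pickle=True)
    c0=np.array([*b,.08,1]);pc=(np.array(P["camera_from_world"])@c0)[:3];uv=(np.array(P["K"])@pc/pc[2])[:2].round().astype(int);print(uv)
    x0,y0=uv-[133,133]; x0=max(x0,0);y0=max(y0,0);print("crop origin",x0,y0)
    crops.append(cv2.resize(im[y0:y0+266,x0:x0+266,::-1],(798,798//1),interpolation=cv2.INTER_CUBIC)[:600] if 0 else cv2.resize(im[y0:y0+266,x0:x0+266,::-1],(598,598),interpolation=cv2.INTER_CUBIC))
    cv2.imwrite(f"pics/c{i}.png",crops[-1])
print(read_time_s())
```

```text
[278 269]
crop origin 145 136
[280 270]
crop origin 147 137
7.6167
```

View pics/c2.png

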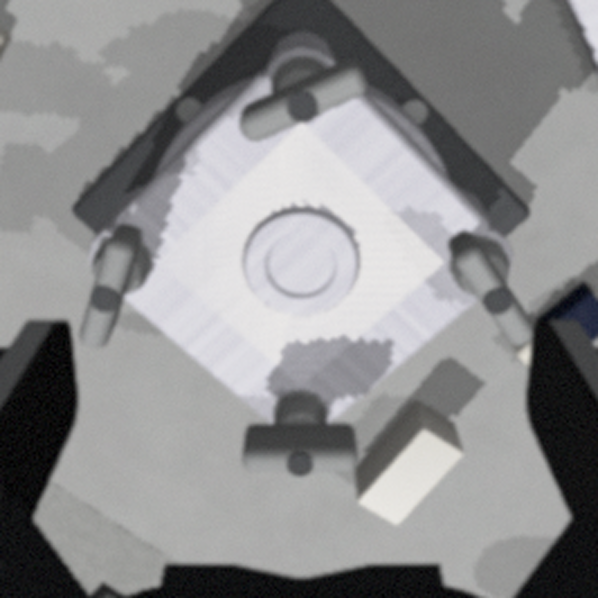

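View pics/c3.png

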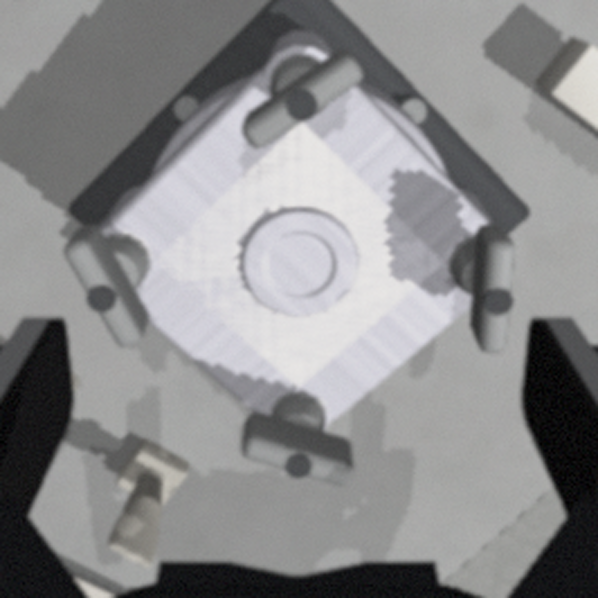

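Both crops show all four bars clearly, with the stud end as a dark dot at each bar's middle: top (302,104), left (102,298), right (497,300) and bottom (300,464). The fingers clear all the bystanders. Now I work out positions and angles, checking them against the 84 mm square.

Run:
```python
from h import *
from scipy.optimize import least_squares
s=266/598
M={2:((145,136),[((302,104),(110,-45)),((104,298),(27,-78)),((497,300),(32,52)),((300,463),(111,0))]),
   3:((147,137),[((302,103),(105,-63)),((100,298),(50,95)),((497,300),(-2,110)),((299,465),(102,22))])}
b=np.array([.494,-.2228]);obs={}
for i,(o,L) in M.items():
    P=np.load(f"w{i}.npy",allow_pickle=True).item()
    f=lambda c:at_z("wrist",(np.array(c)+.5)*s-.5+o,.0817,P)[:2]
    for c,d in L:
        c=np.array(c);p=f(c);v=f(c+np.array(d)*.3)-f(c-np.array(d)*.3)
        r=p-b; k={(1,1):1,(0,1):2,(0,0):3,(1,0):4}[(int(r[0]>0),int(r[1]>0))]
        obs.setdefault(k,[]).append(p); print(i,k,p.round(4),"bar angle deg",round(np.degrees(np.arctan2(v[1],v[0]))%180,1))
S=np.array([[42,42],[-42,42],[-42,-42],[42,-42]])/1000
pred=lambda q:q[:2]+S@R.from_euler('z',q[2]).as_matrix()[:2,:2].T
mean=np.array([np.mean(obs[k],0) for k in (1,2,3,4)])
r=least_squares(lambda q:(pred(q)-mean).ravel(),[*b,0])
print(r.x,np.degrees(r.x[2]));print(pred(r.x).round(4).tolist());print("resid mm",((mean-pred(r.x))*1e3).round(2).tolist())
np.save("nuts.npy",pred(r.x))
```

```text
2 2 [ 0.4557 -0.176 ] bar angle deg 62.7
2 3 [ 0.4484 -0.2598] bar angle deg 108.5
2 1 [ 0.5394 -0.1842] bar angle deg 162.6
2 4 [ 0.5317 -0.2673] bar angle deg 40.0
3 1 [ 0.5406 -0.1841] bar angle deg 161.6
3 2 [ 0.4566 -0.1763] bar angle deg 61.8
3 4 [ 0.5324 -0.2673] bar angle deg 43.8
3 3 [ 0.4492 -0.2601] bar angle deg 115.5
[ 0.49424918 -0.22189859 -0.09147839] -5.241325426171002
[[0.5399, -0.1839], [0.4563, -0.1762], [0.4486, -0.2599], [0.5322, -0.2676]]
resid mm [[0.07, -0.26], [-0.12, 0.09], [0.24, -0.06], [-0.19, 0.23]]
```

The fit to the 84 mm stud square leaves under 0.3 mm residual. Next: grip nut 1 and turn it in a helix while reading torque.

```bash
cat >> h.py <<'E'
N=np.load("nuts.npy") if __import__("os").path.exists("nuts.npy") else None
ZG=.078
def tq(n=4):
    a=[]
    for _ in range(n): pause(.025); a.append(np.r_[read_ft_torque()[2],read_ft_force()])
    return np.mean(a,0)
def pose(k,yaw,turned,dz=0): return [*N[k-1],ZG+dz-turned*.004/(2*np.pi)],down(yaw-turned)
def grip(k,yaw,effort=40):
    move_gripper(.045); p,o=pose(k,yaw,0,.06); move_ptp(p,o); movel(pose(k,yaw,0)[0],o,.1)
    z=tq(); move_gripper(0,effort); f=tq(); print("t",read_time_s(),"gap",read_finger_gap(),"gripF",read_grasp_force(),"before",z.round(3),"after",f.round(3)); return z
def turn(k,yaw,a,z):
    p,o=pose(k,yaw,a); movel(p,o,.15); f=tq()-z; print(f"a={a:.2f} t={read_time_s():.2f}",f.round(3)); return f[0]
E
python3 - <<'E'
from h import *
y=np.radians(162)
z=grip(1,y); np.save("z.npy",z)
for a in (.2,.6): turn(1,y,a,z)
print(read_qpos(),read_eef_pos(),N[0])
E
```

```text
t 11.1167 gap 0.013377566644323654 gripF 36.672501952853054 before [-0.004  0.215 -0.466  0.206] after [-0.011 -0.694 -0.883  3.665]
a=0.20 t=11.57 [-3.000e-03 -9.920e-01 -7.910e-01  5.221e+00]
a=0.60 t=12.22 [-0.008 -0.954 -0.955  5.988]
[ 0.57194684  0.48017393 -0.37894457  1.89764591  0.23933751  0.8064003
  0.72542183] [ 0.54055396 -0.18415122  0.0781975 ] [ 0.53991031 -0.18391094]
```

Run:
```python
from h import *
im=read_camera("wrist"); cv2.imwrite("pics/g1.png",cv2.resize(im[180:420,120:440,::-1],(800,600),interpolation=cv2.INTER_CUBIC))
print(read_finger_gap(),read_grasp_force())
```

```text
0.013902020360785194 37.23949307575822
```

View pics/g1.png

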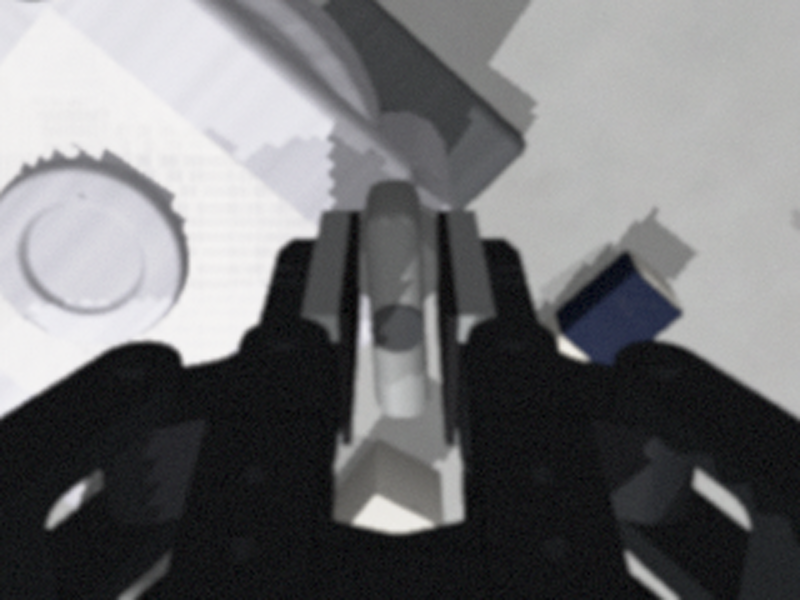

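The pads sit too low. The tips reach under the bar onto the round collar, which explains the 13.4 mm gap and the upward force. The bar itself is between the pads and nearly aligned. I'll regrip 8 mm higher.

```bash
sed -i 's/^ZG=.078/ZG=.0865/' h.py
python3 - <<'E'
from h import *
y=np.radians(162)
move_gripper(.04)
p,o=pose(1,y,.6); movel(p,o,.1); z=tq(); np.save("z.npy",z)
move_gripper(0,40); print(read_finger_gap(),read_grasp_force(),(tq()-z).round(3))
for a in (.7,.9,1.2): turn(1,y,a,z)
E
```

```text
0.007664747929255646 43.983625173568726 [0.011 0.478 0.563 0.022]
a=0.70 t=13.82 [-0.032  1.074  0.608  0.053]
a=0.90 t=14.28 [-0.048  2.225  0.495 -1.117]
a=1.20 t=14.82 [-0.011  4.122  1.392 -2.96 ]
```

Run:
```python
from h import *
y=np.radians(162); z=np.load("z.npy")
print((np.array(read_eef_pos())-pose(1,y,1.2)[0])*1e3)
for a in (1.5,1.7,1.8,1.9,2.0): 
    t=turn(1,y,a,z); print((np.array(read_eef_pos())-pose(1,y,a)[0]).round(5)*1e3)
    if abs(t)>.1: break
```

```text
[0.75126906 0.35823203 0.04229196]
a=1.50 t=15.38 [-0.017  4.807  0.794 -4.025]
[1.06 0.33 0.06]
a=1.70 t=15.82 [-0.027  5.435  1.036 -5.321]
[1.35 0.26 0.08]
a=1.80 t=16.18 [-0.037  5.736  0.883 -4.678]
[1.44 0.18 0.09]
a=1.90 t=16.52 [-0.     6.323  1.038 -5.671]
[1.54 0.16 0.09]
a=2.00 t=16.88 [-0.034  6.863  0.526 -5.387]
[1.64 0.08 0.08]
```

```bash
cat >> h.py <<'E'
def seek(k,yaw,a,amax,z,base,step=.06,thr=.105):
    """creep on until the torque magnitude has risen thr above the running level"""
    while a<amax:
        a+=step; t=turn(k,yaw,a,z)
        if abs(t-base)>.07: t=(tq(8)-z)[0]; print("  re-read",round(t,3))
        if abs(t-base)>thr: print("FIRM"); break
    o=R.from_quat(read_tcp_rot()); print("yaw lag deg",np.degrees((R.from_quat(down(yaw-a)).inv()*o).magnitude())); return a
E
python3 - <<'E'
from h import *
y=np.radians(162); z=np.load("z.npy")
print(seek(1,y,2.0,2.6,z,-.025))
E
```

```text
a=2.06 t=17.23 [-0.01   6.166  0.631 -5.626]
a=2.12 t=17.57 [-0.054  6.44   0.527 -6.061]
a=2.18 t=17.93 [-0.011  6.746 -0.026 -5.682]
a=2.24 t=18.27 [-0.053  6.331  0.156 -6.041]
a=2.30 t=18.62 [-0.021  6.881  0.463 -6.307]
a=2.36 t=18.98 [-0.056  7.046  0.166 -6.215]
a=2.42 t=19.32 [-0.013  6.647 -0.359 -6.339]
a=2.48 t=19.68 [ 0.061  7.283 -0.457 -6.598]
  re-read 0.043
a=2.54 t=20.23 [ 0.083  6.774 -0.364 -5.884]
  re-read 0.093
FIRM
yaw lag deg 0.28664678803345883
2.5400000000000005
```

Nut 1 is snug: torque rose about 0.12 Nm over the running level, with the seat at about 2.4 rad, which is plausible. I release it and do nut 3, shifting the centre by the offset seen while gripping.

```bash
cat >> h.py <<'E'
if N is not None: N=N+np.array([.0008,-.0005])
def up():
    move_gripper(.045); p=np.array(read_eef_pos()); movel([p[0],p[1],ZG+.06],None,.2)
def nut(k,deg,coarse=(.3,1.1,1.9)):
    y=np.radians(deg); z=grip(k,y); np.save("z.npy",z)
    if not .006<read_finger_gap()<.0115: print("GAP?"); return
    for a in coarse:
        t=turn(k,y,a,z)
        if t>.08: print("firm early"); return
    base=np.mean([turn(k,y,a+.05,z),turn(k,y,a+.1,z),turn(k,y,a+.15,z)])
    print("base",base); a=seek(k,y,a+.15,2.95,z,base); print("end",a,(np.array(read_eef_pos())-pose(k,y,a)[0]).round(5)*1e3)
E
python3 - <<'E'
from h import *
up(); nut(3,112)
E
```

```text
t 24.4833 gap 0.007746612187486415 gripF 43.50269615650177 before [-0.025  0.364 -0.347  0.028] after [-1.000e-03 -1.303e+00  2.620e-01  4.370e+00]
a=0.30 t=25.03 [-0.025 -2.457  0.598  5.455]
a=1.10 t=26.08 [-0.013 -1.911  1.022  5.573]
a=1.90 t=27.13 [ 0.027 -2.22   0.495  5.833]
a=1.95 t=27.48 [ 5.000e-03 -2.135e+00  3.210e-01  5.967e+00]
a=2.00 t=27.83 [-0.012 -2.011  0.578  5.878]
a=2.05 t=28.18 [-0.028 -1.888  0.365  5.875]
base -0.01174761882763786
a=2.11 t=28.53 [-0.029 -1.79   0.684  6.667]
a=2.17 t=28.88 [-0.011 -2.097  0.608  5.866]
a=2.23 t=29.23 [ 0.013 -2.265  0.715  6.124]
a=2.29 t=29.58 [-3.000e-03 -2.045e+00  5.870e-01  5.858e+00]
a=2.35 t=29.93 [-1.000e-03 -2.174e+00  2.580e-01  5.802e+00]
a=2.41 t=30.28 [ 0.008 -2.071  0.549  6.247]
a=2.47 t=30.63 [ 6.000e-03 -1.813e+00  5.190e-01  6.595e+00]
a=2.53 t=30.98 [-0.028 -2.47   0.786  6.3  ]
a=2.59 t=31.33 [ 0.    -1.748  0.42   6.405]
a=2.65 t=31.68 [ 0.084 -2.337  0.862  6.214]
  re-read 0.083
a=2.71 t=32.23 [ 0.138 -2.047  1.199  6.207]
  re-read 0.147
FIRM
yaw lag deg 0.045719041593805354
end 2.7100000000000004 [ 0.15 -0.29  0.62]
```

Nut 3 is snug, about 0.15 Nm above running. Next I check reach over the turn for nuts 2 and 4.

Run:
```python
from h import *
up(); print(read_qpos().round(2) if hasattr(read_qpos(),'round') else read_qpos())
for k,d in ((2,62),(2,242),(4,42),(4,222)):
    for a in (0,1,2,2.5,2.8):
        p,o=pose(k,np.radians(d),a); q=inverse_kinematics(p,o); print(k,d,a,None if q is None else np.round(q,2))
print(read_time_s())
```

```text
[ 0.12  0.27  0.37  2.02 -0.13  0.87 -1.77]
2 62 0 [ 0.26  0.31  0.02  2.1  -0.01  0.73 -0.19]
2 62 1 [ 0.12  0.31  0.18  2.11 -0.08  0.73 -1.13]
2 62 2 [-0.01  0.32  0.34  2.11 -0.16  0.73 -2.06]
2 62 2.5 [-0.08  0.33  0.41  2.12 -0.2   0.73 -2.53]
2 62 2.8 [-0.13  0.34  0.47  2.12 -0.23  0.73 -2.8 ]
2 242 0 [-0.66  0.61  1.16  2.14 -0.75  0.88 -2.68]
2 242 1 [ 1.31  0.7  -1.24  2.06  0.81  1.    1.29]
2 242 2 [ 0.43  0.32 -0.16  2.09  0.07  0.73  0.87]
2 242 2.5 [ 0.36  0.32 -0.08  2.1   0.04  0.73  0.4 ]
2 242 2.8 [ 0.32  0.31 -0.03  2.1   0.02  0.73  0.12]
4 42 0 [ 0.33  0.48  0.08  1.85 -0.05  0.82 -0.4 ]
4 42 1 [ 0.18  0.49  0.27  1.86 -0.17  0.82 -1.3 ]
4 42 2 [ 0.06  0.51  0.41  1.86 -0.27  0.82 -2.23]
4 42 2.5 [ 0.    0.52  0.49  1.87 -0.32  0.83 -2.68]
4 42 2.8 [-0.44  0.84  1.15  1.88 -0.9   1.05 -2.54]
4 222 0 [-0.52  1.07  1.36  1.89 -1.13  1.24 -2.74]
4 222 1 [ 1.3   0.92 -1.25  1.8   0.95  1.18  1.03]
4 222 2 [ 0.5   0.48 -0.12  1.84  0.08  0.82  0.64]
4 222 2.5 [ 0.43  0.48 -0.03  1.85  0.02  0.82  0.18]
4 222 2.8 [ 0.38  0.48  0.02  1.85 -0.01  0.81 -0.09]
33.3333
```

Run:
```python
from h import *
nut(2,62)
```

```text
t 36.325 gap 0.007935226941963964 gripF 44.017483592033386 before [-0.017  0.133  0.351  0.435] after [ 0.034 -0.674  0.038  4.043]
a=0.30 t=36.88 [-0.017 -1.088 -0.251  4.602]
a=1.10 t=37.92 [-0.    -0.807 -0.619  4.44 ]
a=1.90 t=38.98 [-3.000e-03 -1.217e+00 -7.560e-01  4.733e+00]
a=1.95 t=39.33 [ 0.009 -1.473 -0.807  5.044]
a=2.00 t=39.67 [-0.018 -1.403 -0.857  4.837]
a=2.05 t=40.02 [-0.015 -0.719 -0.689  5.159]
base -0.008255139540602474
a=2.11 t=40.38 [-0.011 -1.428 -0.73   5.028]
a=2.17 t=40.73 [-0.013 -1.217  0.01   5.339]
a=2.23 t=41.08 [-0.028 -1.404 -0.14   5.35 ]
a=2.29 t=41.42 [-0.019 -1.323 -0.439  5.087]
a=2.35 t=41.77 [-0.038 -1.118 -0.092  5.323]
a=2.41 t=42.12 [-0.014 -1.311 -0.114  5.369]
a=2.47 t=42.48 [ 0.059 -0.869 -1.035  5.32 ]
a=2.53 t=42.83 [ 0.126 -1.272 -0.473  5.887]
  re-read 0.121
FIRM
yaw lag deg 0.08573127591903947
end 2.5300000000000002 [ 0.32 -0.46  0.52]
```

Run:
```python
from h import *
up()
y=np.radians(42); z=grip(4,y)
for a in (.3,1.3): turn(4,y,a,z)
up()
y=np.radians(222); a=1.3
p,o=pose(4,y,a,.03); move_ptp(p,o); movel(pose(4,y,a)[0],o,.1); z=tq(); move_gripper(0,40); print("gap",read_finger_gap(),read_time_s())
turn(4,y,1.9,z)
base=np.mean([turn(4,y,b,z) for b in (1.95,2.0,2.05)]); print(base)
print(seek(4,y,2.05,2.95,z,base))
```

```text
t 47.425 gap 0.007808090690759818 gripF 43.506004214286804 before [-0.001  0.119 -0.145  0.235] after [-0.021 -0.716  0.539  3.366]
a=0.30 t=47.98 [-0.007 -1.126  0.429  4.674]
a=1.30 t=49.23 [-0.016 -0.592  0.108  4.937]
gap 0.008026782694623983 53.5167
a=1.90 t=54.37 [-0.077 -1.579 -0.348  5.39 ]
a=1.95 t=54.72 [-0.016 -1.66  -0.603  5.18 ]
a=2.00 t=55.07 [-0.031 -1.079 -0.793  5.27 ]
a=2.05 t=55.42 [-0.014 -1.193 -0.731  5.643]
-0.02036527398225465
a=2.11 t=55.77 [-0.017 -1.722 -0.347  5.339]
a=2.17 t=56.12 [-0.019 -1.591 -0.691  5.972]
a=2.23 t=56.47 [-0.057 -1.25  -0.32   5.284]
a=2.29 t=56.82 [-0.029 -2.355 -0.39   5.61 ]
a=2.35 t=57.17 [-0.036 -1.076 -0.735  5.134]
a=2.41 t=57.52 [-0.036 -0.819 -0.444  5.241]
a=2.47 t=57.87 [-0.062 -1.683 -0.874  5.72 ]
a=2.53 t=58.22 [-0.018 -1.256 -0.26   5.393]
a=2.59 t=58.57 [-0.025 -2.151 -0.814  5.644]
a=2.65 t=58.92 [-0.021 -1.451 -0.407  5.544]
a=2.71 t=59.27 [-0.051 -1.568 -0.489  6.349]
a=2.77 t=59.62 [-0.049 -1.721 -0.664  5.932]
a=2.83 t=59.97 [ 0.036 -2.077 -0.787  5.357]
a=2.89 t=60.32 [ 0.135 -1.602 -0.461  5.822]
  re-read 0.132
FIRM
yaw lag deg 0.103908444696636
2.8900000000000006
```

Run:
```python
from h import *
up(); p=read_eef_pos(); movel([p[0],p[1],.25],None,.25)
a=read_camera("scene"); cv2.imwrite("pics/end.png",cv2.resize(a[140:320,190:430,::-1],(800,600))); print(read_time_s())
```

```text
62.0333
```

View pics/end.png

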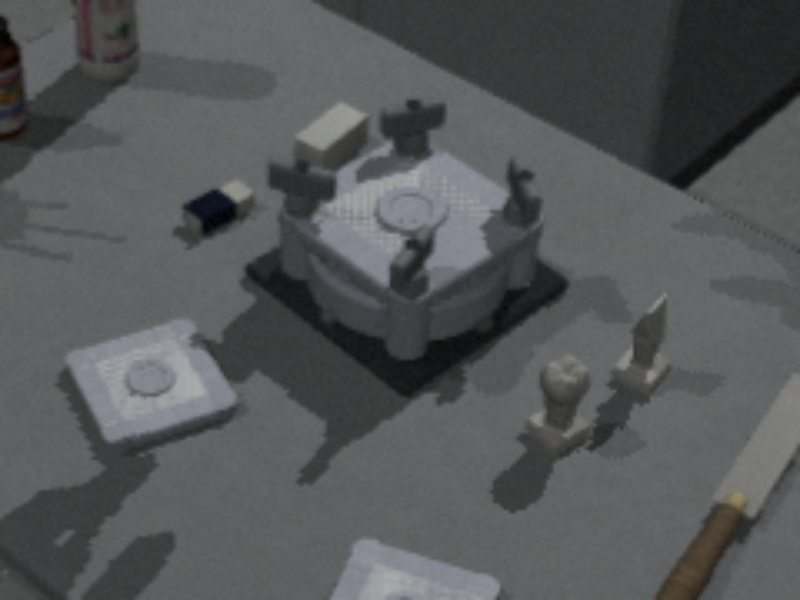

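The picture shows the lid seated on the flask at about (410,210) and all four nuts turned. The wax block (332,135), eraser (218,207), molar (560,400) and incisor (642,345) are all standing where they were.

```bash
python3 -c "
from bench import *
print(sign_off())"
```

```text
the job is handed in; nothing more can be done
None
```

I closed the flask and handed the job in at about 62 s: all four nuts are snug, turned in the order 1, 3, 2, 4 and stopped 0.12 to 0.16 Nm above running torque, with the things around the flask left where they were.

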